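# Lock a sieve shaker's clamping bar with an R-clip and tighten its cam

## Robot

A 6-joint arm with a two-finger parallel gripper is mounted at the origin on a cart in front of the work surface, level with it; the furniture and walls round the work are solid. World frame = base frame: x ahead of the robot, y to its left, z up, the work surface at z = 0. Lengths are in m, angles in degrees, forces in N, time in s.
With the tool pointing down it reaches from about 0.25 to 0.725 m from the base axis. Payload 9.7 kg.
Tool frame: the origin (TCP) lies between the finger pads; the fingertips stand 19 mm ahead of it and the grasp point (between the pads) is the TCP; z points along the fingers, y is the line along which they close (so a half turn about z gives the same grasp; the last joint's range is limited). The gripper opens to 85 mm and grips with 20 to 120 N. Pads are 22 mm wide; open, the fingers measure 114 mm over their backs; the gripper's body (76 mm by 85 mm) begins 54 mm behind the grasp point. The pads swing forward as they close: fully open they stand 13 mm farther back than shut.
Start: joints at [74.198, 4.979, 10.078, 95.1, 0, 90], TCP at [0.15, 0.529, 0.25] pointing down, gripper open.
Joint ranges: [-179.16, 179.16], [-48.56, 103.87], [-65.8, 70.77], [-126.05, 130.52], [-82.76, 87.17], [-180, 180]. Speed limits (degrees/s): [127.2, 127.2, 147.25, 180, 180, 180].

## Interface

Orientations are given as [roll, pitch, yaw] about the fixed x, y, z axes, in that order (R = Rz(yaw) Ry(pitch) Rx(roll)).
In Python, from workcell import telemetry, camera, calibration, workorder gives the robot as it stands.
- The arm moves only by the tool play_rows, never from a script. Its argument "increments" is a list of rows, each a list of 3 entries, a list of its own where there are three numbers: the shift along the tool's x, y, z in mm, then the turn, a rotation vector about the tool's x, y, z in degrees, then the closure, from 0 (fully open) to 1 (shut). In form: [[[x, y, z], [ax, ay, az], jaw], ...]. A call has 1 to 20 rows; each row is the pose to reach, as a shift and turn from the pose commanded when the call began, along the tool's axes at that moment; what a row does not reach only later rows make up. A row lasts 1/10 s, in which the tool goes at most 50 mm and 8.59 degrees, less where a joint would pass 70% of its speed; a pose out of reach is approached as far as the arm can. A call with a gripper value outside its range is refused whole. The fingers move at their own pace and stop on an object; "grip_force" is the grip in N (left out, the last holds). Time passes only in rows, so rows that repeat a pose let the fingers close. It gives the time, the measured TCP pose, the force, the opening and the grip force at its end, in the units of the state.
- telemetry.get_obs(): the state, without advancing time (a new reading comes with each control period).
- camera(name): name is "side" or "top" or "wrist"; returns (picture, depth): 480x640x3 uint8, red, green, blue; 480x640 float32, m along the optical axis (not along the pixel's ray), 0 where there is no reading.
- calibration(name): a dict with "vertical_fov" (degrees; the focal length in pixels is half the picture's height over the tangent of half this angle, whatever the lens; pixels are square), "cx", "cy" (the principal point, pixels), "rvec" (rotation vector, rad) and "tvec" (3), from world to camera coordinates, as OpenCV has them; the wrist camera has in their place "hand_eye" (4x4, takes a point from camera to tool coordinates, whose origin is the TCP and whose axes are the flange's). Camera axes: x right, y down, z forward; pixel columns grow to the right and rows downward; lengths in m; the calibration is good to about 2 mm. A picture is of the moment at which its call begins: read the wrist's pose just before it. calibration takes no time and is no camera call.
- workorder.job_done(): hands the job in; it is judged then, once.
The state is a dict: "time": time; "q": joint angles; "qd": joint speeds; "joint_efforts": joint torques, N m; "ee_pos": TCP position; "tcp_rot": TCP orientation; "wrist_force": force on the tool from outside, world axes, zero at the start; "torque": the same for the moment, N m; "opening": finger opening in m; "grasp_force": force on a finger pad.
Only numpy, scipy, OpenCV 4.12 (cv2) and the standard library are available. Lean on these libraries where they do the work, as an engineer would, in place of code of your own. Each camera call takes 0.05 s, during which the arm holds its last target. There are 200 camera calls.

## Task

The sieve shaker's clamping bar lies over its right-hand tie rod but nothing holds it yet: take the R-clip from the bench and, from the robot's side, push its straight leg through the cross-hole near the top of that rod until the bent leg has ridden over the rod and sprung back round it, feeling for the hole rather than ramming the clip against the rod (over 35 N would bend it). Then turn the cam knob on the bar clockwise (seen from above) until the sprung follower drops into the cam's notch. Let go of everything, and leave the two jars and the brown bottle where they stand.

Things in the scene. Friction and masses are not known exactly. Their poses are not given: they have to be found in the camera images.
- sieve_shaker: Fixed sieve shaker: white housing 170 x 250 mm, sieve stack 107 mm wide, lid at z 150 mm. Origin: centre of underside; x to the back (away from the robot), y left, z up. Its 32 mm wide clamping bar runs along y, top at z 170 mm, hinged at y +92, free end over the right tie rod at y -92 mm. Beside the stack, in front of the bar, nothing is higher than 70 mm.
- rod_seat (a point): On the right tie rod's axis, on the washer on the bar (shaker x 0, y -92, z 172.5 mm); shaker's axes. Upright rod, 20 mm thick. Its cross-hole, 8 mm wide, mouths countersunk 0.5 mm, runs along the shaker's x through the rod's axis, 15 mm below the rod's top. The rod is clamped at a height that differs each time. Hole axis 11 to 28 mm above here, not reported: see or feel it.
- r_clip: R-clip, 6 mm steel wire, 111 mm long, about 85 g, lying flat on the bench. Origin: underside, below the straight leg's axis, abreast of the coil; x along the straight leg to its tip, y to the bent leg, z up. Grip it across coil and legs (26 mm wide, y -3 to +23, x -10 to +20 mm, 12 mm high at the coil). Seated, the rod's axis crosses the straight leg at x = 66 mm.
- clip_heel (a point): On the straight leg's axis abreast of the coil (clip x 0, y 0, z 3 mm); clip's axes. The double coil, 26 mm wide and 12 mm high, is centred 10 mm to the +y side of this point.
- clip_tip (a point): Flat end of the straight leg (edge bevelled 0.8 mm), on its axis (clip x 98, y 0, z 3 mm); clip's axes. The bent leg lies in the same plane on the +y side: stiff to x 24 mm, then springy; its flared end, at x 91 mm, meets the rod when the straight tip is already about 10 mm inside the hole. Held by the coil, the tip may droop a few mm.
- clip_arm (a joint): Opening of the bent leg (rad) about its root at clip x 24, y 20 mm: 0 relaxed, about 0.02 when seated round the rod, about 0.13 while its narrow mouth rides over the rod. Spring 3 N m/rad: pushing home takes about 5 to 20 N, then the force drops.
- cam_knob (a joint): Turn of the cam knob (rad), growing clockwise from above, 0 to 1.42; starts at 0 to 0.35; the cam's notch meets the follower at 1.30. At 0 the wing lies along the shaker's x. Takes under 0.4 N m; let go near 1.30 it settles into the notch by itself.
- knob_grip (a point): On the knob's upright axis, at half height of its black wing (shaker x 0, y 0, z 201 mm); x along the wing, which is 62 mm long, 14 mm thick, 24 mm high. Below it a hub 34 mm wide, then the steel cam disc 60 mm wide with one V notch, its top 20 mm below this point.
- follower (a joint): Travel of the sprung ball-nosed follower toward the cam (m): under 0.001 while it rides on the cam's rim, 0.005 to 0.006 when fully down in the notch. It looks out of a dark block on the bar, left (+y) of the cam.
- sample_jar: Clear jar with a beige lid, 45 mm wide, 50 mm high; origin at the centre of its underside. Leave it alone.
- small_jar: Clear jar with a beige lid, 43 mm wide, 48 mm high; origin at the centre of its underside. Leave it alone.
- brown_bottle: Brown bottle with a brown cap, 43 mm wide, 84 mm high; origin at the centre of its underside. Leave it alone.

How it is judged:
By the outcome, as a careful person would: the job done as asked, in the order asked, and still so for the second after the job is handed in, with the robot touching nothing.
It also fails if it takes over 51 s, if anything falls off the work surface, if the arm or the gripper's body presses on something with over 40 N, if the wrist force passes 120 N, or if a joint passes its speed limit or range.

## Working session

There is one attempt and no reset: what is moved stays moved. The work goes in short steps, Python scripts to look and compute and a tool call to move; the robot and the scene stay as the last step left them, time stands still between calls to the robot, and variables do not carry over. Pictures are saved under pics/ and viewed, at most 10 in all, crops included, and the job is handed in when it is done.

Besides the shell and the picture viewer there is one more tool, called as name(argument=value, ...), one argument or row to a line, values as JSON. play_rows: Moves the arm, as the interface text tells. Its arguments: {"type":"object","properties":{"increments":{"type":"array"},"grip_force":{"type":"number"}},"required":["increments"]}

```bash
mkdir -p pics; ls
cat > h.py <<'E'
import numpy as np, cv2
from scipy.spatial.transform import Rotation as R
from workcell import telemetry, camera, calibration, workorder
def K(c):
    f=240/np.tan(np.radians(c["vertical_fov"])/2); return f,c["cx"],c["cy"]
def pose(o): 
    T=np.eye(4);T[:3,:3]=R.from_euler('xyz',o["tcp_rot"],degrees=True).as_matrix();T[:3,3]=o["ee_pos"];return T
def cam2world(n,o=None):
    c=calibration(n)
    if n=="wrist": return pose(o)@np.array(c["hand_eye"])
    T=np.eye(4);T[:3,:3]=cv2.Rodrigues(np.array(c["rvec"],float))[0];T[:3,3]=np.ravel(c["tvec"]);return np.linalg.inv(T)
def ray(n,uv,o=None):
    f,cx,cy=K(calibration(n));T=cam2world(n,o)
    uv=np.atleast_2d(uv).astype(float)
    d=np.c_[(uv[:,0]-cx)/f,(uv[:,1]-cy)/f,np.ones(len(uv))]@T[:3,:3].T
    return T[:3,3],d
def onplane(n,uv,z,o=None):
    p,d=ray(n,uv,o); return p+d*((z-p[2])/d[:,2])[:,None]
def cloud(n,dep,o=None):
    v,u=np.mgrid[:480,:640];p,d=ray(n,np.c_[u.ravel(),v.ravel()],o)
    return (p+d*dep.reshape(-1,1)).reshape(480,640,3)
E
python3 - <<'E'
from h import *
o=telemetry.get_obs();print(o)
for n in("top","side"):
    p,d=camera(n);cv2.imwrite(f"pics/{n}0.png",p[:,:,::-1]);np.savez(f"{n}0.npz",p=p,d=d)
    print(n,calibration(n),cam2world(n)[:3,3],(d>0).mean())
print(calibration("wrist"))
E
```

```text
pics
{'time': 0.0, 'q': array([7.41988079e+01, 5.01169551e+00, 1.00323770e+01, 9.50994400e+01,
       8.21151661e-05, 8.99991886e+01]), 'qd': array([0.14543359, 0.06737715, 0.03948128, 0.03622638, 0.06984937,
       0.02108189]), 'joint_efforts': array([-4.09832501e-03, -5.20391357e+01,  4.64806151e+01,  1.61282031e-02,
       -2.64201080e-04, -7.03210802e-06]), 'ee_pos': array([0.14970643, 0.52901069, 0.24955874]), 'tcp_rot': array([-1.79921242e+02, -8.32303938e-05,  1.64199619e+02]), 'wrist_force': array([-0.92470767,  0.42239396, -0.38080138]), 'torque': array([ 0.01800377,  0.04273682, -0.02175639]), 'grasp_force': 0.0, 'opening': 0.08548251819300737}
top {'vertical_fov': 46.899341464627696, 'cx': 315.50800143968485, 'cy': 237.31406600768065, 'rvec': array([ 2.16721266, -2.14381343,  0.15724311]), 'tvec': array([0.08326144, 0.58193123, 0.93940197])} [0.44837521 0.09839106 1.00862845] 0.9959537760416667
side {'vertical_fov': 55.90238276091803, 'cx': 331.0825734859877, 'cy': 241.44370612115628, 'rvec': array([ 0.48631758, -2.56487013,  1.44615226]), 'tvec': array([0.58196771, 0.16763657, 0.87309871])} [0.32348513 0.82607707 0.58484515] 0.9484537760416667
{'vertical_fov': 71.12511668004724, 'cx': 325.35010552734695, 'cy': 245.19144920827563, 'hand_eye': array([[ 9.30746884e-05, -9.64871797e-01, -2.62721157e-01,
         6.59505841e-02],
       [ 9.99999107e-01,  4.40065261e-04, -1.26191570e-03,
        -1.45455925e-03],
       [ 1.33320133e-03, -2.62720805e-01,  9.64870976e-01,
        -1.23162993e-01],
       [ 0.00000000e+00,  0.00000000e+00,  0.00000000e+00,
         1.00000000e+00]])}
```

View pics/top0.png

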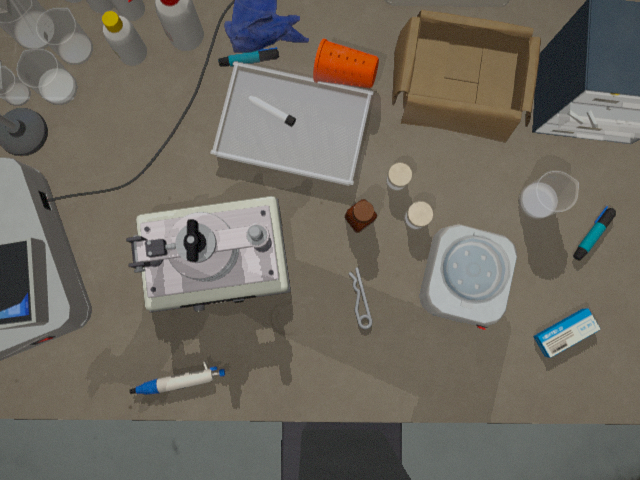

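View pics/side0.png

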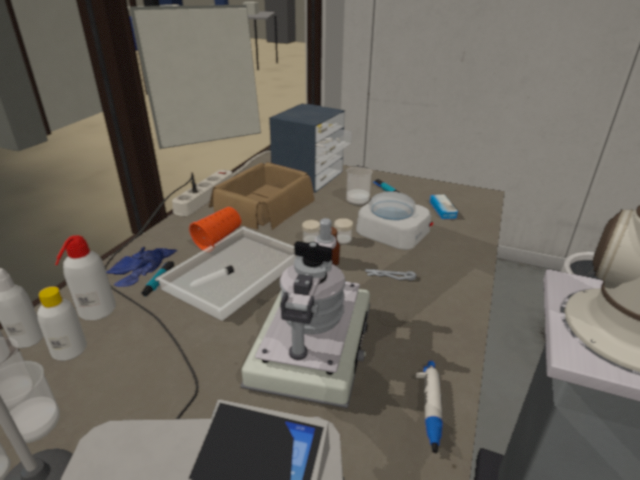

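The top view shows the shaker at (212,253), with its rod at (257,235) and knob at (193,240). The clip has its coil at (365,323) and its tips at (356,268). The side view has the rod hidden behind the stack, partly visible at (325,230). I'll enlarge both and measure.

Run:
```python
from h import *
z=np.load("top0.npz");p,d=z["p"],z["d"]
a=cv2.resize(p[255:340,325:395],None,fx=5.5,fy=5.5,interpolation=cv2.INTER_CUBIC)
b=cv2.resize(p[195:315,125:295],None,fx=2.35,fy=2.35,interpolation=cv2.INTER_CUBIC)
H=max(a.shape[0],b.shape[0]);c=np.zeros((H,a.shape[1]+b.shape[1],3),np.uint8)
c[:a.shape[0],:a.shape[1]]=a;c[:b.shape[0],a.shape[1]:]=b
cv2.imwrite("pics/crop0.png",c[:,:,::-1])
P=cloud("top",d)
# bench height check
print("bench",np.median(P[380:410,300:400,2]), P[295,330])
# heights on shaker
for uv in [(193,240),(257,232),(257,240),(230,238),(145,255),(270,270)]:print(uv,P[uv[1],uv[0]].round(4))
# bar/housing: housing outline by height >0.02
m=((P[...,2]>0.02)&(P[...,2]<0.09)).astype(np.uint8);m[:, :100]=0;m[:,300:]=0;m[:180]=0;m[330:]=0
m2=((P[...,2]>0.03)).astype(np.uint8);m2[:, :128]=0;m2[:,300:]=0;m2[:190]=0;m2[330:]=0
# top of rod
q=P[...,2];mm=(q>0.176)
ys,xs=np.nonzero(mm[190:320,215:290]);print("rod px",xs.mean()+215,ys.mean()+190,len(xs)) if len(xs) else None
print(np.round(q[222:252:2,242:274:3],3))
```

```text
bench -0.0002250009240196693 [4.81002726e-01 6.18502200e-02 5.57597155e-05]
(193, 240) [0.5507 0.2675 0.2173]
(257, 232) [0.5651 0.1769 0.2055]
(257, 240) [0.5568 0.1792 0.1786]
(230, 238) [0.5608 0.2216 0.1679]
(145, 255) [0.533  0.3494 0.17  ]
(270, 270) [0.5197 0.1663 0.0726]
rod px 253.0482456140351 235.6359649122807 228
[[0.07  0.07  0.07  0.069 0.069 0.069 0.069 0.071 0.07  0.07  0.051]
 [0.069 0.066 0.068 0.073 0.172 0.169 0.17  0.072 0.07  0.072 0.053]
 [0.07  0.071 0.17  0.205 0.206 0.208 0.172 0.17  0.07  0.069 0.054]
 [0.169 0.17  0.169 0.207 0.209 0.207 0.173 0.172 0.166 0.071 0.048]
 [0.169 0.169 0.204 0.208 0.206 0.206 0.206 0.173 0.17  0.068 0.069]
 [0.172 0.169 0.203 0.207 0.209 0.206 0.207 0.174 0.17  0.071 0.07 ]
 [0.168 0.169 0.207 0.208 0.205 0.207 0.205 0.174 0.174 0.068 0.073]
 [0.171 0.168 0.173 0.208 0.208 0.206 0.2   0.173 0.17  0.163 0.07 ]
 [0.172 0.168 0.173 0.191 0.205 0.2   0.184 0.171 0.171 0.078 0.069]
 [0.168 0.171 0.174 0.171 0.182 0.179 0.171 0.17  0.169 0.077 0.068]
 [0.172 0.168 0.169 0.172 0.172 0.171 0.169 0.173 0.167 0.081 0.073]
 [0.171 0.169 0.169 0.168 0.17  0.171 0.171 0.17  0.094 0.079 0.072]
 [0.171 0.168 0.171 0.169 0.171 0.169 0.171 0.1   0.08  0.082 0.07 ]
 [0.162 0.069 0.072 0.067 0.068 0.078 0.08  0.079 0.082 0.073 0.07 ]
 [0.067 0.072 0.068 0.07  0.066 0.077 0.078 0.08  0.077 0.069 0.072]]
```

View pics/crop0.png

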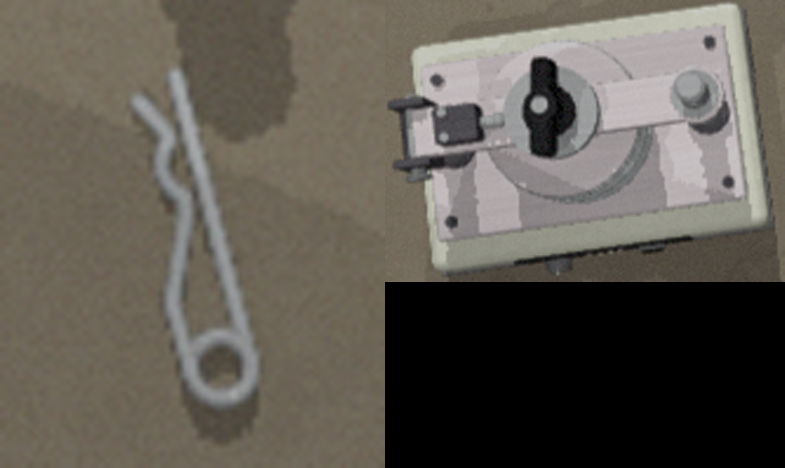

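The crops show the straight leg as the right one, from its tip at crop (177,75) to (255,370), with the bent leg to its left. So the clip lies the way up it's needed, pointing roughly along the shaker's x. The rod top reads z≈0.207.

Run:
```python
from h import *
z=np.load("top0.npz");p,d=z["p"],z["d"];P=cloud("top",d)
u=lambda x,y:(x/5.5+325-.4,y/5.5+255-.4)
W=onplane("top",[u(177,75),u(252,345),u(222,367)],0.004);print("tip,leg,coil",W.round(4))
v=W[0]-W[1];print("clip yaw",np.degrees(np.arctan2(v[1],v[0])),np.linalg.norm(W[0]-W[2]))
q=P[...,2]
s=P[200:270,235:285].reshape(-1,3);s=s[s[:,2]>0.2035];print("rod top",np.median(s[:,2]),s.mean(0),np.ptp(s,0),len(s))
# bar points: edge direction via PCA of bar top between knob and rod
b=P[215:265,222:262].reshape(-1,3);b=b[(b[:,2]>0.164)&(b[:,2]<0.176)];
r=cv2.minAreaRect((b[:,:2]*1000).astype(np.float32));print("bar",b[:,2].mean(),r)
# housing minAreaRect
s=P[185:325,120:300];m=(s[...,2]>0.045)&(s[...,2]<0.085);c=s[m][:,:2]*1000;print("house",cv2.minAreaRect(c.astype(np.float32)))
m=(q>0.207);m[:190]=0;m[280:]=0;m[:,:150]=0;m[:,235:]=0
c=P[m];print("knob",c.mean(0),cv2.minAreaRect((c[:,:2]*1000).astype(np.float32)))
```

```text
tip,leg,coil [[ 0.5299  0.0135  0.004 ]
 [ 0.4417 -0.011   0.004 ]
 [ 0.4345 -0.0012  0.004 ]]
clip yaw 15.557260467194128 0.0965403321033431
rod top 0.20710322927220448 [0.55719629 0.17494152 0.26461571] [0.12725292 0.09192166 0.80511475] 153
bar 0.17009460044526392 ((563.3848266601562, 203.93255615234375), (37.25682830810547, 62.62973403930664), 5.790894031524658)
house ((550.4305419921875, 271.03961181640625), (171.6878204345703, 248.15731811523438), 8.899927139282227)
knob [0.54480522 0.25997861 0.26403552] ((496.9632263183594, 202.20639038085938), (223.30050659179688, 51.87036895751953), 51.84202194213867)
```

```bash
cat >> h.py <<'E'
def M(xyz,yaw,pitch=0):
    T=np.eye(4);T[:3,3]=xyz;T[:3,:3]=R.from_euler('xyz',[180,pitch,yaw],degrees=True).as_matrix();return T
def step(A,B):
    D=np.linalg.inv(A)@B;return (D[:3,3]*1000).round(1),np.degrees(R.from_matrix(D[:3,:3]).as_rotvec()).round(2)
E
python3 - <<'E'
from h import *
print(step(M([.15,.529,.25],164.198),M([.4405,-.001,.15],15.5)))
E
```

```text
(array([-423.8, -430.9,  100. ]), array([  0. ,  -0. , 148.7]))
```

play_rows(
  increments=[
    [[-424, -431, 0], [0, 0, 148.7], 0.3],
    [[-424, -431, 0], [0, 0, 148.7], 0.3],
    [[-424, -431, 0], [0, 0, 148.7], 0.3],
    [[-424, -431, 0], [0, 0, 148.7], 0.3],
    [[-424, -431, 0], [0, 0, 148.7], 0.3],
    [[-424, -431, 0], [0, 0, 148.7], 0.3],
    [[-424, -431, 0], [0, 0, 148.7], 0.3],
    [[-424, -431, 0], [0, 0, 148.7], 0.3],
    [[-424, -431, 0], [0, 0, 148.7], 0.3],
    [[-424, -431, 0], [0, 0, 148.7], 0.3],
    [[-424, -431, 50], [0, 0, 148.7], 0.3],
    [[-424, -431, 100], [0, 0, 148.7], 0.3],
    [[-424, -431, 100], [0, 0, 148.7], 0.3],
    [[-424, -431, 100], [0, 0, 148.7], 0.3],
    [[-424, -431, 100], [0, 0, 148.7], 0.3],
    [[-424, -431, 100], [0, 0, 148.7], 0.3],
    [[-424, -431, 100], [0, 0, 148.7], 0.3],
    [[-424, -431, 100], [0, 0, 148.7], 0.3],
    [[-424, -431, 100], [0, 0, 148.7], 0.3],
    [[-424, -431, 100], [0, 0, 148.7], 0.3],
  ],
)

```text
time: 2.1
ee_pos: [0.4403, -0.001, 0.1501]
tcp_rot: [-180.0, 0.0, 15.6]
wrist_force: [0.9, -0.1, -0.5]
opening: 0.0597
grasp_force: 0.0
```

Run:
```python
from h import *
o=telemetry.get_obs();print(o["time"],o["ee_pos"],o["tcp_rot"],o["opening"],o["wrist_force"])
p,d=camera("wrist");np.savez("w1.npz",p=p,d=d)
cv2.imwrite("pics/w1.png",p[:,:,::-1])
P=cloud("wrist",d,o);print("bench z",np.median(P[...,2][(d>0)&(P[...,2]<.02)]))
# silver legs: brighter than the bench, near the floor
g=p.astype(int);m=((g.min(2)>120)&(P[...,2]<.03)&(P[...,2]>-.02)).astype(np.uint8)
n,l,s,c=cv2.connectedComponentsWithStats(m);print([(s[i].tolist(),c[i].round(0).tolist()) for i in range(1,n) if s[i,4]>100])
```

```text
2.1 [ 0.44025263 -0.00096889  0.15009537] [-1.79994515e+02  2.15410091e-02  1.55956715e+01] 0.05973060925803688 [ 0.92117521 -0.07699608 -0.47138691]
bench z -0.0006156203522750259
[([0, 0, 640, 403, 90813], [286.0, 210.0]), ([407, 0, 78, 84, 4289], [440.0, 37.0]), ([496, 0, 47, 57, 1245], [512.0, 32.0]), ([86, 197, 41, 34, 1016], [106.0, 213.0]), ([583, 330, 57, 94, 2382], [614.0, 371.0]), ([117, 451, 53, 29, 819], [142.0, 466.0])]
```

View pics/w1.png

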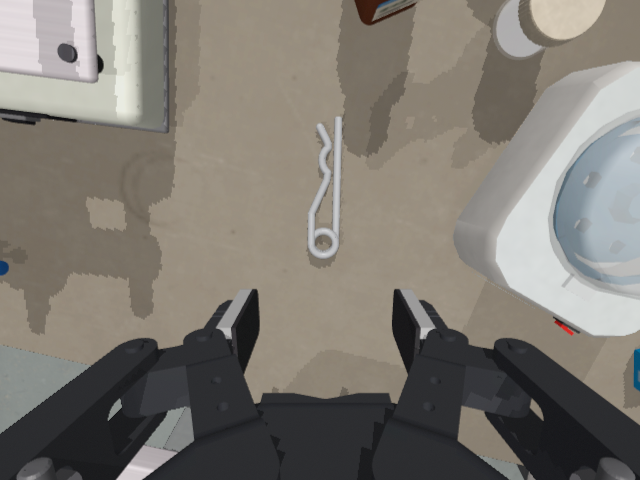

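The wrist view shows the straight leg from its tip at (339,117) to (336,235), the coil centre at (323,243), and the bent leg to the left.

Run:
```python
from h import *
z=np.load("w1.npz");p=z["p"];o=telemetry.get_obs()
g=p[105:265,300:350].astype(int).min(2);m=(g>168).astype(np.uint8);print(m.sum())
# straight leg centre per row: rightmost run
L=[]
for r in range(8,110):
    x=np.nonzero(m[r])[0]
    if len(x): L.append((x[x>x.max()-7].mean()+300,r+105))
L=np.array(L);k=np.polyfit(L[:,1],L[:,0],1);print("res",np.std(L[:,0]-np.polyval(k,L[:,1])))
top=np.nonzero(m[:,33:])[0].min()+105
W=onplane("wrist",[(np.polyval(k,top),top),(np.polyval(k,230),230)],.004,o);C=onplane("wrist",[(323,243.5)],.010,o)[0]
yaw=np.degrees(np.arctan2(*(W[0]-W[1])[[1,0]]));print(top,W.round(4),C.round(4),yaw)
e=np.array([np.cos(np.radians(yaw)),np.sin(np.radians(yaw))]);nn=np.array([-e[1],e[0]])
heel=W[0,:2]-.098*e;print("heel",heel,"coil-heel",(C[:2]-heel)@e,(C[:2]-heel)@nn)
G=heel+.008*e+.010*nn;print("grasp",G)
print(step(M([.4405,-.001,.15],15.5),M([*G,.021],yaw)))
```

```text
1627
res 0.15587054766331251
117 [[ 0.5325  0.013   0.004 ]
 [ 0.4481 -0.009   0.004 ]] [ 0.4359 -0.002   0.01  ] 14.630662502905123
heel [ 0.43765186 -0.01174052] coil-heel 0.0007890016639646747 0.00983260856323839
grasp [ 4.42866583e-01 -4.40784572e-05]
(array([  2.5,  -0.3, 129. ]), array([-0.  , -0.  ,  0.87]))
```

play_rows(
  increments=[
    [[2.5, -0.3, 50], [0, 0, 0.9], 0.4],
    [[2.5, -0.3, 95], [0, 0, 0.9], 0.4],
    [[2.5, -0.3, 115], [0, 0, 0.9], 0.4],
    [[2.5, -0.3, 125], [0, 0, 0.9], 0.4],
    [[2.5, -0.3, 129], [0, 0, 0.9], 0.4],
    [[2.5, -0.3, 129], [0, 0, 0.9], 0.6],
    [[2.5, -0.3, 129], [0, 0, 0.9], 1],
    [[2.5, -0.3, 129], [0, 0, 0.9], 1],
    [[2.5, -0.3, 129], [0, 0, 0.9], 1],
    [[2.5, -0.3, 129], [0, 0, 0.9], 1],
    [[2.5, -0.3, 129], [0, 0, 0.9], 1],
  ],
  grip_force=100,
)

```text
time: 3.25
ee_pos: [0.4438, 0.0001, 0.0232]
tcp_rot: [180.0, -0.2, 14.6]
wrist_force: [-2.3, 0.7, 5.2]
opening: 0.0213
grasp_force: 97.4
```

play_rows(
  increments=[
    [[0, 0, -10], [0, 0, 0], 1],
    [[0, 0, -40], [0, 0, 0], 1],
    [[0, 0, -80], [0, 0, 0], 1],
    [[0, 0, -129], [0, 0, 0], 1],
    [[0, 0, -129], [0, 0, 0], 1],
    [[0, 0, -129], [0, 0, 0], 1],
  ],
)

```text
time: 3.85
ee_pos: [0.4436, -0.0, 0.1526]
tcp_rot: [179.9, -0.2, 14.6]
wrist_force: [0.4, 0.3, -2.2]
opening: 0.0212
grasp_force: 97.5
```

Run:
```python
from h import *
o=telemetry.get_obs();print(o["time"],o["ee_pos"],o["tcp_rot"],o["opening"],o["wrist_force"],o["torque"],o["grasp_force"])
p,d=camera("wrist");np.savez("w2.npz",p=p,d=d)
a=cv2.resize(p[180:440,220:440],None,fx=2.3,fy=2.3,interpolation=cv2.INTER_CUBIC)
cv2.imwrite("pics/w2.png",a[:,:,::-1])
```

```text
3.85 [ 4.43648346e-01 -2.25089052e-05  1.52571778e-01] [179.94188959  -0.21056776  14.60036886] 0.021204503047458065 [ 0.40723275  0.3492249  -2.20580498] [0.0161878  0.00970098 0.00480909] 97.4637758731842
```

View pics/w2.png

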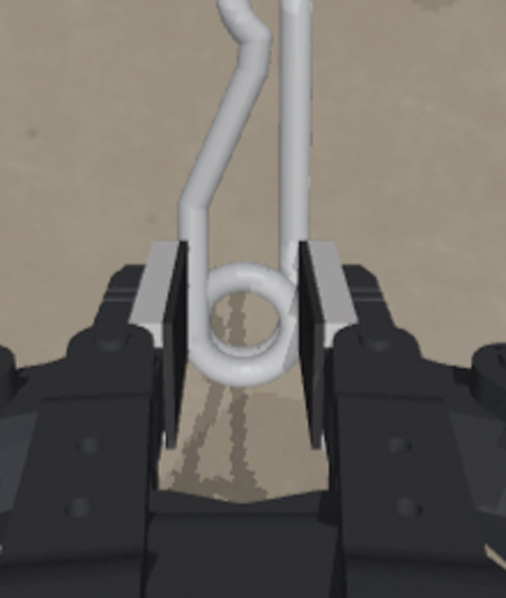

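The coil sits square between the pads, and the straight leg (crop x≈295) runs along the tool's x. Next I'll move to about 15 mm short of the rod.

Run:
```python
from h import *
o=telemetry.get_obs()
print(step(pose(o),M([.4495,.1722,.213],8.9)))
```

```text
(array([  49.9, -165. ,  -62. ]), array([ 0.02, -0.07,  5.7 ]))
```

play_rows(
  increments=[
    [[0, 0, -45], [0, 0, 0], 1],
    [[0, 0, -75], [0, 0, 2], 1],
    [[0, -40, -75], [0, 0, 5.7], 1],
    [[0, -85, -75], [0, 0, 5.7], 1],
    [[20, -125, -75], [0, 0, 5.7], 1],
    [[40, -155, -70], [0, 0, 5.7], 1],
    [[48, -164, -64], [0, 0, 5.7], 1],
    [[50, -165, -62], [0, 0, 5.7], 1],
    [[50, -165, -62], [0, 0, 5.7], 1],
    [[50, -165, -62], [0, 0, 5.7], 1],
  ],
)

```text
time: 4.9
ee_pos: [0.4623, 0.1129, 0.212]
tcp_rot: [-177.9, 0.1, 12.6]
wrist_force: [0.0, 0.3, -1.0]
opening: 0.0214
grasp_force: 97.8
```

Run:
```python
from h import *
o=telemetry.get_obs();print(o["time"],o["ee_pos"],o["tcp_rot"],o["wrist_force"],o["torque"])
p,d=camera("wrist");np.savez("w3.npz",p=p,d=d)
ps,ds=camera("side");np.savez("s3.npz",p=ps,d=ds)
a=cv2.resize(p[60:360,240:440],None,fx=2,fy=2,interpolation=cv2.INTER_CUBIC)
b=cv2.resize(ps[200:350,240:365],None,fx=3.2,fy=4,interpolation=cv2.INTER_CUBIC)
c=np.hstack([a,b]);cv2.imwrite("pics/w3.png",c[:,:,::-1])
P=cloud("wrist",d,o);P=(P-o["ee_pos"])@pose(o)[:3,:3]*1000
np.save("P3.npy",P)
```

```text
4.9 [0.46233979 0.11288233 0.21196119] [-1.77908015e+02  1.24536004e-01  1.26082389e+01] [ 0.04175428  0.28463582 -1.02695237] [-0.00193114  0.00109968  0.0286848 ]
```

View pics/w3.png

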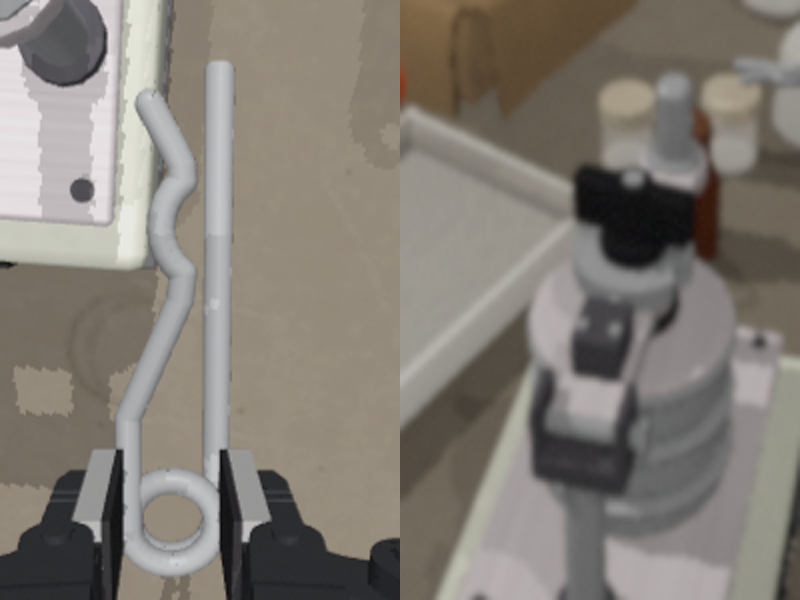

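The straight tip is at full-frame (350,91). The side view shows the rod top at about (325,220), beyond the knob. The move stopped short of its target, so I'll measure the leg and replan.

```bash
cat > leg.py <<'E'
from h import *
def leg(p,d,o,u0,u1,v0,v1):
    """straight leg pixels -> centreline in tool mm: per-row centre and median depth"""
    T=np.array(calibration("wrist")["hand_eye"]);f,cx,cy=K(calibration("wrist"));L=[]
    for v in range(v0,v1,3):
        x=[u for u in range(u0,u1) if p[v,u].min()>125 and 0<d[v,u]<.2]
        if len(x)<6: continue
        u=np.mean(x);Z=np.median(d[v,[int(i) for i in x if abs(i-u)<3]])+.003
        L.append(T[:3,:3]@[(u-cx)/f*Z,(v-cy)/f*Z,Z]+T[:3,3])
    L=np.array(L)*1000
    ky=np.polyfit(L[:,0],L[:,1],1);kz=np.polyfit(L[:,0],L[:,2],1)
    return L,ky,kz
E
python3 - <<'E'
from leg import *
z=np.load("w3.npz");p,d=z["p"],z["d"];o=telemetry.get_obs()
L,ky,kz=leg(p,d,o,338,362,94,280)
print(len(L),"x",L[[0,-1],0],"res",np.std(L[:,1]-np.polyval(ky,L[:,0])),np.std(L[:,2]-np.polyval(kz,L[:,0])))
for x in(20,60,90):print(x,np.polyval(ky,x).round(2),np.polyval(kz,x).round(2))
print(step(pose(o),M([.4495,.1722,.213],8.9)))
E
```

```text
62 x [89.17900166 11.94821973] res 0.11930523752614282 0.35663605359597944
20 11.89 20.58
60 11.55 21.01
90 11.3 21.34
(array([  0.3, -60.7,   1.7]), array([-2.09,  0.13,  3.7 ]))
```

play_rows(
  increments=[
    [[0, -20, 1], [-2.1, 0.1, 1.5], 1],
    [[0, -40, 1], [-2.1, 0.1, 3], 1],
    [[0, -55, 1], [-2.1, 0.1, 3.7], 1],
    [[0, -60.5, 1], [-2.1, 0.1, 3.7], 1],
    [[0, -60.5, 1], [-2.1, 0.1, 3.7], 1],
    [[0, -60.5, 1], [-2.1, 0.1, 3.7], 1],
    [[0, -60.5, 1], [-2.1, 0.1, 3.7], 1],
  ],
)

```text
time: 5.7
ee_pos: [0.4625, 0.1141, 0.2135]
tcp_rot: [-177.9, 0.1, 12.7]
wrist_force: [0.1, 0.6, -0.6]
opening: 0.0218
grasp_force: 97.8
```

Run:
```python
from h import *
o=telemetry.get_obs();print(o["time"],o["ee_pos"],o["tcp_rot"],o["wrist_force"],o["qd"].round(1))
p,d=camera("wrist");np.savez("w4.npz",p=p,d=d)
a=cv2.resize(p[0:300,160:480],None,fx=2,fy=2,interpolation=cv2.INTER_CUBIC)
cv2.imwrite("pics/w4.png",a[:,:,::-1])
```

```text
5.7 [0.46247074 0.1140592  0.2135101 ] [-1.77888258e+02  1.04870923e-01  1.27309620e+01] [ 0.08508098  0.58327163 -0.57101887] [ 0.   0.1  0.1  0.  -0.1 -0.1]
```

View pics/w4.png

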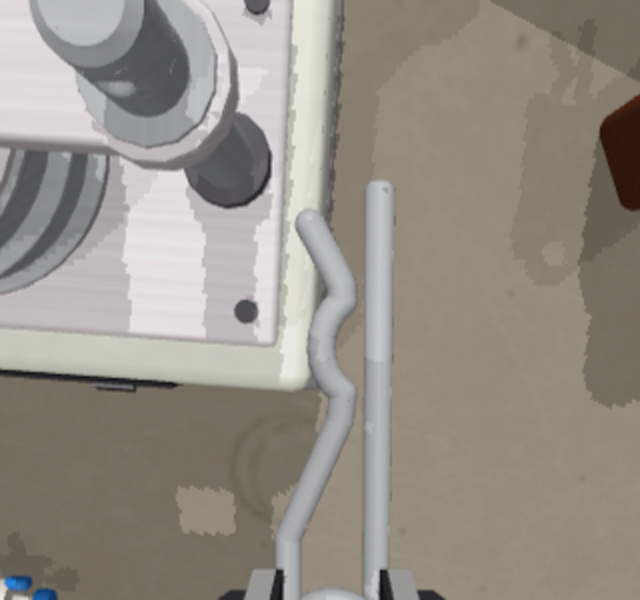

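The picture shows the rod at about (200,10) in the full frame and the tip at (350,93), essentially unchanged. The arm barely moved, so I'll check the joints against their limits.

Run:
```python
from h import *
o=telemetry.get_obs();print(o["time"],o["q"].round(2),o["ee_pos"],o["wrist_force"],o["joint_efforts"].round(1),o["torque"])
```

```text
5.75 [ 12.68  -5.61  -4.57  91.15   2.11 179.94] [0.46245935 0.11406112 0.21347568] [ 0.82365683  0.22839264 -1.32772755] [ -0.  -41.1  47.3   0.    0.1  -0. ] [-0.08249075  0.01171827  0.05040074]
```

Joint 6 is at its 180° limit, since yaw = q1 − q6 + 180. The target needs q6 ≈ 192°, which is the same as −168°. I'll rise and spin the wrist round the other way.

play_rows(
  increments=[
    [[0, 0, -45], [0, 0, 0], 1],
    [[0, 0, -90], [0, 0, -8.5], 1],
    [[0, 0, -90], [0, 0, -17], 1],
    [[0, 0, -90], [0, 0, -25.5], 1],
    [[0, 0, -90], [0, 0, -34], 1],
    [[0, 0, -90], [0, 0, -42.5], 1],
    [[0, 0, -90], [0, 0, -51], 1],
    [[0, 0, -90], [0, 0, -59.5], 1],
    [[0, 0, -90], [0, 0, -68], 1],
    [[0, 0, -90], [0, 0, -76.5], 1],
    [[0, 0, -90], [0, 0, -85], 1],
    [[0, 0, -90], [0, 0, -93.5], 1],
    [[0, 0, -90], [0, 0, -102], 1],
    [[0, 0, -90], [0, 0, -110.5], 1],
    [[0, 0, -90], [0, 0, -119], 1],
    [[0, 0, -90], [0, 0, -127.5], 1],
    [[0, 0, -90], [0, 0, -136], 1],
    [[0, 0, -90], [0, 0, -144.5], 1],
    [[0, 0, -90], [0, 0, -153], 1],
    [[0, 0, -90], [0, 0, -161.5], 1],
  ],
)

```text
time: 7.75
ee_pos: [0.4634, 0.1109, 0.3035]
tcp_rot: [178.0, -0.8, 174.6]
wrist_force: [-0.9, 0.1, -0.7]
opening: 0.0213
grasp_force: 97.8
```

play_rows(
  increments=[
    [[0, 0, 0], [0, 0, -8.5], 1],
    [[0, 0, 0], [0, 0, -17], 1],
    [[0, 0, 0], [0, 0, -25.5], 1],
    [[0, 0, 0], [0, 0, -34], 1],
    [[0, 0, 0], [0, 0, -42.5], 1],
    [[0, 0, 0], [0, 0, -51], 1],
    [[0, 0, 0], [0, 0, -59.5], 1],
    [[0, 0, 0], [0, 0, -68], 1],
    [[0, 0, 0], [0, 0, -76.5], 1],
    [[0, 0, 0], [0, 0, -85], 1],
    [[0, 0, 0], [0, 0, -93.5], 1],
    [[0, 0, 0], [0, 0, -102], 1],
    [[0, 0, 0], [0, 0, -110.5], 1],
    [[0, 0, 0], [0, 0, -119], 1],
    [[0, 0, 0], [0, 0, -127.5], 1],
    [[0, 0, 0], [0, 0, -136], 1],
    [[0, 0, 0], [0, 0, -144.5], 1],
    [[0, 0, 0], [0, 0, -153], 1],
    [[0, 0, 0], [0, 0, -161.5], 1],
  ],
)

```text
time: 9.65
ee_pos: [0.4634, 0.1109, 0.3035]
tcp_rot: [-178.4, 1.3, -23.9]
wrist_force: [-0.6, -0.0, -0.6]
opening: 0.0215
grasp_force: 97.8
```

Run:
```python
from h import *
o=telemetry.get_obs();print(o["time"],o["q"].round(2),o["ee_pos"],o["tcp_rot"],o["wrist_force"])
print(step(pose(o),M([.4495,.1722,.235],8.9)))
```

```text
9.65 [  12.28   -3.44    7.54  101.1     2.11 -143.81] [0.46337233 0.11088058 0.30345392] [-178.36811414    1.34294286  -23.89762427] [-0.63474744 -0.00075496 -0.59706981]
(array([-35.9, -48.4,  70.7]), array([ -1.97,   0.84, -32.81]))
```

play_rows(
  increments=[
    [[-18, -24, 0], [-2, 0.8, -8.5], 1],
    [[-36, -48, 0], [-2, 0.8, -17], 1],
    [[-36, -48, 20], [-2, 0.8, -25], 1],
    [[-36, -48, 50], [-2, 0.8, -32.8], 1],
    [[-36, -48.4, 70.7], [-2, 0.8, -32.8], 1],
    [[-36, -48.4, 70.7], [-2, 0.8, -32.8], 1],
    [[-36, -48.4, 70.7], [-2, 0.8, -32.8], 1],
    [[-36, -48.4, 70.7], [-2, 0.8, -32.8], 1],
  ],
)

```text
time: 10.45
ee_pos: [0.4502, 0.1723, 0.2365]
tcp_rot: [-180.0, -0.0, 8.5]
wrist_force: [0.0, -0.5, -1.1]
opening: 0.0215
grasp_force: 97.8
```

Run:
```python
from leg import *
o=telemetry.get_obs();print(o["time"],o["q"].round(2),o["ee_pos"],o["tcp_rot"])
p,d=camera("wrist");np.savez("w5.npz",p=p,d=d)
cv2.imwrite("pics/w5.png",p[:,:,::-1])
L,ky,kz=leg(p,d,o,338,362,94,280)
for x in(20,60,90):print(x,np.polyval(ky,x).round(2),np.polyval(kz,x).round(2))
P=cloud("wrist",d,o);s=P[(abs(P[...,2]-.207)<.008)&(np.hypot(P[...,0]-.5646,P[...,1]-.1801)<.016)&(d>0)]
print("rodtop",np.median(s[:,2]),len(s))
```

```text
10.45 [  20.95   -4.62   -1.08   93.5    -0.   -167.56] [0.45018431 0.17232305 0.23651837] [-1.79992460e+02 -4.59689890e-02  8.50385905e+00]
20 11.84 20.7
60 11.44 21.15
90 11.14 21.48
rodtop 0.20660019986428618 2244
```

View pics/w5.png

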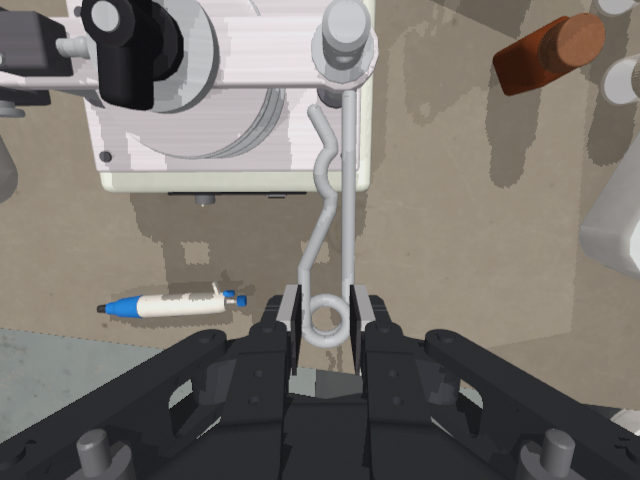

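The rod top is at (346,20), nearly in line with the straight leg (x≈348), and the bar and housing edges look parallel to the image rows. Next I'll measure the rod centre, the hole mouth and the yaw.

Run:
```python
from leg import *
z=np.load("w5.npz");p,d=z["p"],z["d"];o=telemetry.get_obs()
P=cloud("wrist",d,o);T=pose(o)
Q=(P-T[:3,3])@T[:3,:3]*1000
m=(abs(P[...,2]-.2068)<.004)&(np.hypot(P[...,0]-.5646,P[...,1]-.1801)<.016)&(d>0)
# restrict to image-bright top face
ys,xs=np.nonzero(m);print("px box",xs.min(),xs.max(),ys.min(),ys.max())
(cu,cv_),rad=cv2.minEnclosingCircle(Q[m][:,:2].astype(np.float32));print("enclose",cu,cv_,rad,"n",m.sum())
W=onplane("wrist",np.c_[xs,ys],.2066,o);w=(W-T[:3,3])@T[:3,:3]*1000
print("plane box x",np.percentile(w[:,0],[1,99]),"y",np.percentile(w[:,1],[1,99]))
# rod side profile: left/right edges by depth per row -> centre y
for v in range(26,60,4):
    x=np.nonzero((P[v,310:385,2]>.178)&(d[v,310:385]>0)&(abs(P[v,310:385,0]-.558)<.03))[0]+310
    if len(x): 
        c=Q[v,x];print(v,x.min(),x.max(),"y",c[:,1].min().round(1),c[:,1].max().round(1),"z",np.median(P[v,x,2]).round(4),"x",np.median(c[:,0]).round(1))
# front edge of plate (z .07) direction
s=Q[150:200,110:300];zz=P[150:200,110:300,2]
e=[]
for j in range(0,190,4):
    i=np.nonzero(zz[:,j]>.045)[0]
    if len(i): e.append((s[i.max(),j,1],s[i.max(),j,0]))
e=np.array(e);k=np.polyfit(e[:,0],e[:,1],1);r=e[:,1]-np.polyval(k,e[:,0]);e=e[abs(r)<2*r.std()];k=np.polyfit(e[:,0],e[:,1],1)
print("edge slope deg (tool frame)",np.degrees(np.arctan(k[0])),len(e))
g=p[0:85,300:395];cv2.imwrite("pics/w5c.png",cv2.resize(g,None,fx=7,fy=7,interpolation=cv2.INTER_CUBIC)[:,:,::-1])
```

```text
px box 322 370 0 53
enclose 117.0145263671875 10.16623306274414 10.247763633728027 n 2139
plane box x [106.80524596 124.7986543 ] y [ 0.78909726 19.23121716]
26 322 370 y 0.4 19.9 z 0.2069 x 115.7
30 322 369 y 0.4 19.6 z 0.207 x 114.3
34 322 368 y 0.3 19.1 z 0.2068 x 112.9
38 322 367 y 0.3 19.0 z 0.2067 x 111.5
42 323 365 y 0.7 18.3 z 0.2059 x 110.3
46 323 364 y 0.7 18.7 z 0.2051 x 109.0
50 323 363 y 0.6 19.5 z 0.2034 x 108.0
54 325 361 y 1.6 18.5 z 0.1974 x 108.1
58 326 359 y 2.1 17.9 z 0.1884 x 108.7
edge slope deg (tool frame) -0.6346283105183919 45
```

View pics/w5c.png

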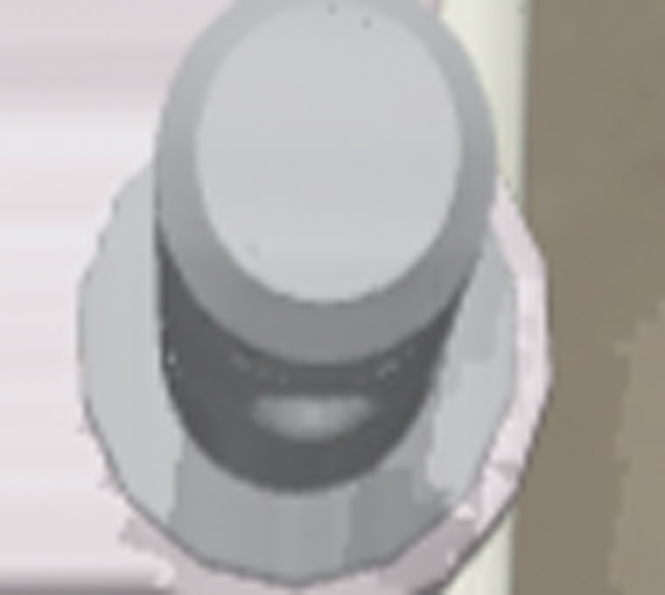

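The crop shows the hole mouth as the bright ellipse at crop (313,412), full-frame (344.7,58.9), below the chamfered rod top.

Run:
```python
from leg import *
o=telemetry.get_obs();T=pose(o)
c,dd=ray("wrist",[(344.4,58.5),(344.4,60.5)],o);c=T[:3,:3].T@(c-T[:3,3])*1000;dd=dd@T[:3,:3]
h=c+dd*((106.9-c[0])/dd[:,0])[:,None];print("hole in tool mm",h, "world z",T[2,3]-h[:,2]/1000)
print("time",o["time"])
```

```text
hole in tool mm [[106.9         10.15845434  41.66049243]
 [106.9         10.3432732   44.98326617]] world z [0.19483664 0.19151387]
time 10.5
```

play_rows(
  increments=[
    [[0, -1, 10], [0, 0.3, 0.3], 1],
    [[0, -1.9, 20], [0, 0.6, 0.6], 1],
    [[5, -1.9, 24], [0, 0.6, 0.6], 1],
    [[10, -1.9, 24], [0, 0.6, 0.6], 1],
    [[10, -1.9, 24], [0, 0.6, 0.6], 1],
    [[10, -1.9, 24], [0, 0.6, 0.6], 1],
    [[10, -1.9, 24], [0, 0.6, 0.6], 1],
  ],
)

```text
time: 11.2
ee_pos: [0.4595, 0.1756, 0.2113]
tcp_rot: [180.0, -0.6, 7.9]
wrist_force: [0.2, -0.2, -0.7]
opening: 0.0214
grasp_force: 97.8
```

Run:
```python
from leg import *
o=telemetry.get_obs();print(o["time"],o["ee_pos"],o["tcp_rot"],o["wrist_force"],o["torque"])
p,d=camera("wrist");np.savez("w6.npz",p=p,d=d)
L,ky,kz=leg(p,d,o,338,362,98,280)
for x in(20,60,90):print(x,np.polyval(ky,x).round(2),np.polyval(kz,x).round(2))
T=pose(o);P=cloud("wrist",d,o);Q=(P-T[:3,3])@T[:3,:3]*1000
m=(abs(P[...,2]-.2068)<.004)&(np.hypot(P[...,0]-.5646,P[...,1]-.1801)<.016)&(d>0)
print("rod",cv2.minEnclosingCircle(Q[m][:,:2].astype(np.float32)),"top z",np.median(Q[m][:,2]),m.sum(),"leg x max",L[:,0].max())
g=p[0:130,290:400];cv2.imwrite("pics/w6c.png",cv2.resize(g,None,fx=4.5,fy=4.5,interpolation=cv2.INTER_CUBIC)[:,:,::-1])
```

```text
11.2 [0.45946108 0.17563561 0.21129549] [179.99295271  -0.56041179   7.92910505] [ 0.1886592  -0.23891221 -0.71739816] [-0.03244987  0.05059614 -0.01714913]
20 11.86 20.72
60 11.48 21.14
90 11.2 21.46
rod ((107.48763275146484, 10.931249618530273), 10.290366172790527) top z 5.63521787285511 2993 leg x max 87.82279483119603
```

View pics/w6c.png

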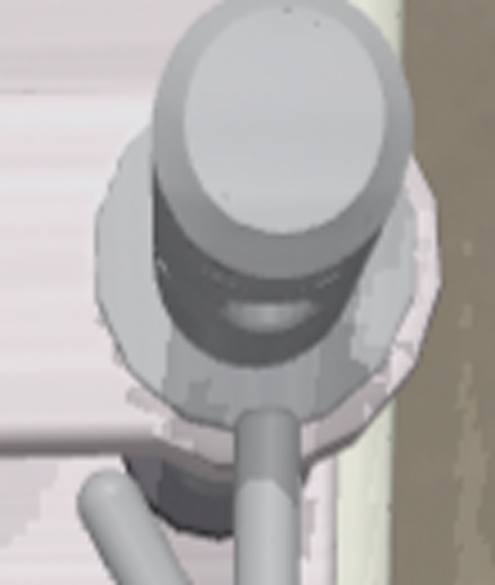

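Laterally the leg is on the hole (0.3 mm off), and it sits about 0.8 mm low. I'll correct that and feel forward in small steps.

play_rows(
  increments=[
    [[2, -0.2, -0.7], [0, 0, 0], 1],
    [[4, -0.3, -0.7], [0, 0, 0], 1],
    [[6, -0.3, -0.7], [0, 0, 0], 1],
    [[7, -0.3, -0.7], [0, 0, 0], 1],
    [[8, -0.3, -0.7], [0, 0, 0], 1],
    [[9, -0.3, -0.7], [0, 0, 0], 1],
    [[10, -0.3, -0.7], [0, 0, 0], 1],
    [[10, -0.3, -0.7], [0, 0, 0], 1],
  ],
)

```text
time: 12.05
ee_pos: [0.4693, 0.1773, 0.2118]
tcp_rot: [180.0, -0.5, 7.9]
wrist_force: [-0.8, 0.3, -0.1]
opening: 0.0217
grasp_force: 97.8
```

play_rows(
  increments=[
    [[1, 0, 0], [0, 0, 0], 1],
    [[2, 0, 0], [0, 0, 0], 1],
    [[3, 0, 0], [0, 0, 0], 1],
    [[4, 0, 0], [0, 0, 0], 1],
    [[4, 0, 0], [0, 0, 0], 1],
  ],
)

```text
time: 12.55
ee_pos: [0.4733, 0.1779, 0.2118]
tcp_rot: [180.0, -0.5, 7.9]
wrist_force: [-0.1, 1.0, -0.8]
opening: 0.0215
grasp_force: 97.8
```

No force well past the rod's face, so the tip is in the hole. I'll go on in steps, watching the force.

play_rows(
  increments=[
    [[1.5, 0, 0], [0, 0, 0], 1],
    [[3, 0, 0], [0, 0, 0], 1],
    [[4.5, 0, 0], [0, 0, 0], 1],
    [[6, 0, 0], [0, 0, 0], 1],
    [[7.5, 0, 0], [0, 0, 0], 1],
    [[9, 0, 0], [0, 0, 0], 1],
    [[9, 0, 0], [0, 0, 0], 1],
  ],
)

```text
time: 13.25
ee_pos: [0.4822, 0.1791, 0.2119]
tcp_rot: [180.0, -0.5, 7.9]
wrist_force: [0.5, -0.4, -1.0]
opening: 0.0215
grasp_force: 97.8
```

Run:
```python
from leg import *
o=telemetry.get_obs();print(o["time"],o["ee_pos"],o["wrist_force"],o["torque"])
p,d=camera("wrist")
L,ky,kz=leg(p,d,o,338,362,130,290)
for x in(20,60,75):print(x,np.polyval(ky,x).round(2),np.polyval(kz,x).round(2))
T=pose(o);P=cloud("wrist",d,o);Q=(P-T[:3,3])@T[:3,:3]*1000
m=(abs(P[...,2]-.2068)<.004)&(np.hypot(P[...,0]-.5646,P[...,1]-.1801)<.016)&(d>0)
print("rod",cv2.minEnclosingCircle(Q[m][:,:2].astype(np.float32)),np.median(Q[m][:,2]))
```

```text
13.25 [0.48224005 0.17910197 0.21188849] [ 0.49872858 -0.39527043 -1.03108954] [0.03502984 0.03307456 0.01700913]
20 11.96 20.67
60 11.7 20.75
75 11.6 20.78
rod ((84.55482482910156, 11.234994888305664), 10.095390319824219) 5.981971185394993
```

play_rows(
  increments=[
    [[2, 0, 0], [0, 0, 0], 1],
    [[4, 0, 0], [0, 0, 0], 1],
    [[6, 0, 0], [0, 0, 0], 1],
    [[8, 0, 0], [0, 0, 0], 1],
    [[10, 0, 0], [0, 0, 0], 1],
    [[10, 0, 0], [0, 0, 0], 1],
  ],
)

```text
time: 13.9
ee_pos: [0.4921, 0.1809, 0.2119]
tcp_rot: [-180.0, -0.5, 8.0]
wrist_force: [-1.0, 3.3, -1.0]
opening: 0.0213
grasp_force: 98.1
```

play_rows(
  increments=[
    [[1.5, 0, 0], [0, 0, 0], 1],
    [[3, 0, 0], [0, 0, 0], 1],
    [[4.5, 0, 0], [0, 0, 0], 1],
    [[6, 0, 0], [0, 0, 0], 1],
    [[7.5, 0, 0], [0, 0, 0], 1],
    [[9, 0, 0], [0, 0, 0], 1],
    [[9, 0, 0], [0, 0, 0], 1],
  ],
)

```text
time: 14.6
ee_pos: [0.5016, 0.1819, 0.2123]
tcp_rot: [180.0, -0.6, 7.9]
wrist_force: [2.1, 4.7, -1.7]
opening: 0.0215
grasp_force: 98.1
```

play_rows(
  increments=[
    [[1, 0, 0], [0, 0, 0], 1],
    [[2, 0, 0], [0, 0, 0], 1],
    [[3, 0, 0], [0, 0, 0], 1],
    [[4, 0, 0], [0, 0, 0], 1],
    [[5, 0, 0], [0, 0, 0], 1],
    [[5, 0, 0], [0, 0, 0], 1],
  ],
)

```text
time: 15.2
ee_pos: [0.5063, 0.1822, 0.2122]
tcp_rot: [180.0, -0.6, 7.9]
wrist_force: [0.8, 2.2, -1.1]
opening: 0.021
grasp_force: 98.1
```

Run:
```python
from leg import *
o=telemetry.get_obs();print(o["time"],o["ee_pos"],o["wrist_force"],o["torque"])
p,d=camera("wrist");np.savez("w7.npz",p=p,d=d)
L,ky,kz=leg(p,d,o,338,362,180,290)
for x in(20,50):print(x,np.polyval(ky,x).round(2),np.polyval(kz,x).round(2))
T=pose(o);P=cloud("wrist",d,o);Q=(P-T[:3,3])@T[:3,:3]*1000
m=(abs(P[...,2]-.2068)<.004)&(np.hypot(P[...,0]-.5646,P[...,1]-.1801)<.016)&(d>0)
print("rod",cv2.minEnclosingCircle(Q[m][:,:2].astype(np.float32)),np.median(Q[m][:,2]))
# clip-height points around the rod: wire beyond the rod / bent leg
w=Q[(abs(Q[...,2]-18.5)<4)&(d>0)&(Q[...,0]>-5)&(abs(Q[...,1])<35)]
for x in range(-4,100,6):
    s=w[(abs(w[:,0]-x)<1)];print(x,np.unique((s[:,1]/2).round()*2)[:30]) if len(s) else None
```

```text
15.2 [0.50627629 0.18221516 0.21221631] [ 0.82774241  2.16885542 -1.09718407] [ 0.5604495  -0.3169081   0.15974264]
 ** On entry to DLASCL parameter number  4 had an illegal value
 ** On entry to DLASCL parameter number  4 had an illegal value
 ** On entry to DLASCL parameter number  4 had an illegal value
 ** On entry to DLASCL parameter number  4 had an illegal value
 ** On entry to DLASCL parameter number  5 had an illegal value
 ** On entry to DLASCL parameter number  4 had an illegal value
  return _methods._mean(a, axis=axis, dtype=dtype,
  ret = ret.dtype.type(ret / rcount)
Traceback (most recent call last):
  File "leg.py", line 11, in leg
    ky=np.polyfit(L[:,0],L[:,1],1);kz=np.polyfit(L[:,0],L[:,2],1)
numpy.linalg.LinAlgError: SVD did not converge in Linear Least Squares
```

Run:
```python
from h import *
o=telemetry.get_obs();z=np.load("w7.npz");p,d=z["p"],z["d"]
T=pose(o);P=cloud("wrist",d,o);Q=(P-T[:3,3])@T[:3,:3]*1000
m=(abs(P[...,2]-.2068)<.004)&(np.hypot(P[...,0]-.5646,P[...,1]-.1801)<.016)&(d>0)
print("rod",cv2.minEnclosingCircle(Q[m][:,:2].astype(np.float32)),np.median(Q[m][:,2]))
w=Q[(abs(Q[...,2]-18.5)<4.5)&(d>0)&(Q[...,0]>-8)&(abs(Q[...,1])<25)]
for x in range(-6,100,5):
    s=w[abs(w[:,0]-x)<.8]
    if len(s):print(x,np.unique((s[:,1]/2).round()*2).astype(int).tolist(),np.median(s[:,2]).round(1))
```

```text
rod ((60.23527908325195, 11.031147003173828), 10.077780723571777) 6.025425749148897
-6 [-6, -4, 8, 10, 12] 14.4
-1 [-8, -6, -4, -2, 0, 4, 6, 8, 10, 12] 15.2
4 [-8, -6, -4, -2, 0, 2, 4, 6, 8, 10, 12] 16.2
9 [-8, -6, 8, 10, 12, 14] 17.5
14 [-12, -10, -8, -6, 8, 10, 12, 14] 18.0
19 [-10, -8, -6, -4, 8, 10, 12, 14] 18.4
24 [-8, -6, -4, -2, 8, 10, 12, 14] 18.3
29 [-6, -4, -2, 0, 8, 10, 12, 14] 18.4
34 [-4, -2, 0, 2, 8, 10, 12, 14] 18.4
39 [-2, 0, 2, 4, 8, 10, 12, 14] 18.4
44 [-2, 0, 2, 4, 8, 10, 12, 14] 18.4
49 [-2, 0, 2, 4, 8, 10, 12, 14] 18.5
54 [-4, -2, 0, 2] 18.5
59 [-6, -4, -2, 0] 18.6
64 [-4, -2, 0, 2] 18.6
69 [-2, 0, 2, 4] 18.7
74 [-4, -2, 0, 2, 8, 10, 12, 14] 18.7
79 [-8, -6, -4, -2, 0, 8, 10, 12, 14] 18.9
84 [-8, -6, -4, 8, 10, 12, 14] 19.0
89 [8, 10, 12, 14] 18.8
```

The clip is through. The bent leg's hollow is around the rod (rod x 60.2, hollow at about 59), and the tip stands out behind at x≈90. I'll centre it 1 mm further, release, and rise.

play_rows(
  increments=[
    [[1.2, 0, 0], [0, 0, 0], 1],
    [[1.2, 0, 0], [0, 0, 0], 1],
    [[1.2, 0, 0], [0, 0, 0], 0.6],
    [[1.2, 0, 0], [0, 0, 0], 0.4],
    [[1.2, 0, 0], [0, 0, 0], 0.4],
    [[1.2, 0, 0], [0, 0, 0], 0.4],
    [[1.2, 0, -20], [0, 0, 0], 0.4],
    [[1.2, 0, -60], [0, 0, 0], 0.5],
    [[1.2, 0, -90], [0, 0, 0], 0.6],
    [[1.2, 0, -90], [0, 0, 0], 0.65],
    [[1.2, 0, -90], [0, 0, 0], 0.65],
    [[1.2, 0, -90], [0, 0, 0], 0.65],
  ],
)

```text
time: 16.45
ee_pos: [0.506, 0.1824, 0.3011]
tcp_rot: [180.0, -0.5, 7.9]
wrist_force: [-0.1, 0.3, 0.5]
opening: 0.0298
grasp_force: 0.0
```

Run:
```python
from h import *
o=telemetry.get_obs();print(o["time"],o["ee_pos"],o["tcp_rot"],o["wrist_force"],o["opening"],o["q"].round(1))
p,d=camera("wrist");np.savez("w8.npz",p=p,d=d)
P=cloud("wrist",d,o)
m=(abs(P[...,2]-.2068)<.004)&(np.hypot(P[...,0]-.5646,P[...,1]-.1801)<.016)&(d>0)
c,r=cv2.minEnclosingCircle((P[m][:,:2]*1000).astype(np.float32));print("rod",c,r)
a=np.radians(8.2);print("knob pred",c[0]-92*np.sin(a),c[1]+92*np.cos(a))
dark=p.max(2)<60
m=(P[...,2]>.207)&(P[...,2]<.222)&(d>0)&(np.hypot(P[...,0]-.551,P[...,1]-.271)<.045)
print("knob top",np.median(P[m][:,2]),m.sum(),(P[m].min(0),P[m].max(0)))
print(cv2.minAreaRect((P[m&dark][:,:2]*1000).astype(np.float32)))
# clip near rod
w=P[(abs(P[...,2]-.194)<.005)&(d>0)&(np.hypot(P[...,0]-c[0]/1e3,P[...,1]-c[1]/1e3)<.12)]
e=np.array([np.cos(a),np.sin(a)]);n=np.array([-e[1],e[0]]);rel=w[:,:2]*1000-c
X=rel@e;Y=rel@n;s=(Y>-8)&(Y<24);print("clip extent along x",np.percentile(X[s],[0.5,99.5]),len(X[s]))
t=np.load("top0.npz");Pt=cloud("top",t["d"]);
for q in [(150,245),(156,246),(162,246),(168,243),(140,240),(140,265)]:print(q,Pt[q[1],q[0]].round(3))
tm=(Pt[...,2]>.207)&(Pt[...,2]<.222)&(t["p"].max(2)<60)&(np.hypot(Pt[...,0]-.551,Pt[...,1]-.271)<.045)
print("knob top cam",cv2.minAreaRect((Pt[tm][:,:2]*1000).astype(np.float32)),tm.sum())
```

```text
16.45 [0.50601657 0.18237537 0.30112494] [179.96559887  -0.46269833   7.93301342] [-0.06406392  0.26156597  0.5078231 ] 0.0297551616938542 [ 1.990e+01  4.300e+00  1.510e+01  1.003e+02 -1.000e-01 -1.680e+02]
rod (567.5069580078125, 179.46653747558594) 10.010700225830078
knob pred 554.3850961069054 270.5259507191025
knob top 0.21240593845241976 2567 (array([0.52235286, 0.25909993, 0.20701162]), array([0.58448879, 0.28050602, 0.21608993]))
((553.9855346679688, 269.72320556640625), (21.16533851623535, 59.90497970581055), 83.44243621826172)
clip extent along x [-29.64176224  27.17426319] 891
(150, 245) [0.546 0.337 0.19 ]
(156, 246) [0.545 0.328 0.189]
(162, 246) [0.545 0.319 0.189]
(168, 243) [0.552 0.316 0.169]
(140, 240) [0.555 0.357 0.175]
(140, 265) [0.517 0.353 0.179]
knob top cam ((551.3751220703125, 271.4585876464844), (20.21477508544922, 59.68487548828125), 83.86106872558594) 378
```

Released. I'll check that the clip stayed put (looking for heel droop) and plan the knob grasp.

Run:
```python
from h import *
o=telemetry.get_obs();z=np.load("w8.npz");p,d=z["p"],z["d"];P=cloud("wrist",d,o)
c=np.array([567.5,179.5]);a=np.radians(8.4);e=np.array([np.cos(a),np.sin(a)]);n=np.array([-e[1],e[0]])
rel=P[...,:2]*1000-c;X=rel@e;Y=rel@n;Z=P[...,2]*1000
for x in range(-80,40,8):
    s=(abs(X-x)<1)&(Y>-8)&(Y<26)&(d>0)&(Z>175)&(Z<204)
    if s.any():print(x,np.unique((Y[s]/2).round()*2).astype(int).tolist(),np.median(Z[s]).round(1))
print(step(pose(o),M([.5542,.2701,.265],-6.6)),step(pose(o),M([.5542,.2701,.212],-6.6)))
```

```text
-72 [0, 2, 4, 6, 8, 10, 12, 14, 16, 18, 20, 22] 178.9
-64 [-2, 0, 2, 4, 6, 18, 20, 22, 24] 180.8
-56 [-2, 0, 2, 4, 6, 8, 10, 12, 14, 16, 18, 20, 22, 24] 182.4
-48 [0, 2, 4, 18, 20, 22] 183.0
-40 [0, 2, 4, 16, 18, 20, 22] 185.0
-32 [-2, 0, 2, 4, 14, 16, 18, 20] 186.7
-24 [-2, 0, 2, 4, 10, 12, 14, 16] 187.1
-16 [-2, 0, 2, 4, 6, 8, 10, 12] 188.7
-8 [6, 8, 10, 12, 14] 189.0
0 [10, 12, 14, 16] 189.2
8 [2, 4, 6, 8, 10, 12, 14] 192.4
16 [-2, 0, 2, 4, 8, 10, 12, 14] 194.5
24 [-2, 0, 2, 4, 12, 14, 16, 18] 194.1
(array([ 59.7, -80.3,  36.3]), array([-0.02, -0.44, 14.53])) (array([ 59.3, -80.3,  89.3]), array([-0.02, -0.44, 14.53]))
```

The clip is seated round the rod and its heel droops slightly, as expected from the hole's play. Now the knob.

play_rows(
  increments=[
    [[20, -27, 0], [0, -0.4, 5], 0.65],
    [[40, -55, 10], [0, -0.4, 10], 0.65],
    [[59.5, -80.3, 30], [0, -0.4, 14.5], 0.65],
    [[59.5, -80.3, 36], [0, -0.4, 14.5], 0.65],
    [[59.4, -80.3, 50], [0, -0.4, 14.5], 0.65],
    [[59.4, -80.3, 70], [0, -0.4, 14.5], 0.65],
    [[59.3, -80.3, 80], [0, -0.4, 14.5], 0.65],
    [[59.3, -80.3, 88], [0, -0.4, 14.5], 0.65],
    [[59.3, -80.3, 88], [0, -0.4, 14.5], 0.65],
    [[59.3, -80.3, 88], [0, -0.4, 14.5], 0.65],
  ],
  grip_force=40,
)

```text
time: 17.5
ee_pos: [0.5547, 0.2701, 0.2154]
tcp_rot: [-179.9, -0.2, -6.6]
wrist_force: [-1.2, -1.1, -0.5]
opening: 0.03
grasp_force: 0.0
```

Run:
```python
from h import *
o=telemetry.get_obs();print(o["time"],o["q"].round(1),o["ee_pos"],o["tcp_rot"],o["wrist_force"],o["torque"])
```

```text
17.5 [  26.    13.6   15.9   92.2   -0.  -147.5] [0.55468056 0.2701343  0.21538795] [-1.79909592e+02 -1.64120994e-01 -6.57060551e+00] [-1.23815455 -1.08366991 -0.50546177] [0.01391475 0.01002391 0.00679697]
```

play_rows(
  increments=[
    [[0, 0, 2], [0, 0, 0], 1],
    [[0, 0, 2], [0, 0, 0], 1],
    [[0, 0, 2], [0, 0, 0], 1],
    [[0, 0, 2], [0, 0, 0], 1],
    [[0, 0, 2], [0, 0, 0], 1],
    [[0, 0, 2], [0, 0, 4], 1],
    [[0, 0, 2], [0, 0, 8], 1],
    [[0, 0, 2], [0, 0, 12], 1],
    [[0, 0, 2], [0, 0, 16], 1],
    [[0, 0, 2], [0, 0, 16], 1],
  ],
)

```text
time: 18.5
ee_pos: [0.5553, 0.2714, 0.2148]
tcp_rot: [-179.7, -0.2, -22.7]
wrist_force: [0.5, 5.5, 6.3]
opening: 0.013
grasp_force: 40.5
```

Run:
```python
from h import *
o=telemetry.get_obs();print(o["time"],o["ee_pos"],o["tcp_rot"],o["wrist_force"],o["torque"],o["opening"])
```

```text
18.5 [0.55532154 0.27140208 0.21476678] [-179.65575579   -0.21578572  -22.66937664] [0.49343409 5.52193741 6.32186792] [ 0.90248497 -0.06102866 -0.1667312 ] 0.013026582036522813
```

play_rows(
  increments=[
    [[0, 0, 0], [0, 0, 4], 1],
    [[0, 0, 0], [0, 0, 8], 1],
    [[0, 0, 0], [0, 0, 12], 1],
    [[0, 0, 0], [0, 0, 16], 1],
    [[0, 0, 0], [0, 0, 20], 1],
    [[0, 0, 0], [0, 0, 24], 1],
    [[0, 0, 0], [0, 0, 28], 1],
    [[0, 0, 0], [0, 0, 32], 1],
    [[0, 0, 0], [0, 0, 36], 1],
    [[0, 0, 0], [0, 0, 40], 1],
    [[0, 0, 0], [0, 0, 42], 1],
    [[0, 0, 0], [0, 0, 43.5], 1],
    [[0, 0, 0], [0, 0, 43.5], 1],
  ],
)

```text
time: 19.8
ee_pos: [0.5544, 0.2704, 0.2147]
tcp_rot: [-179.8, 0.0, -66.1]
wrist_force: [-5.1, -0.5, 8.5]
opening: 0.0129
grasp_force: 40.9
```

Run:
```python
from h import *
o=telemetry.get_obs();print(o["time"],o["ee_pos"],o["tcp_rot"],o["wrist_force"],o["torque"],o["opening"])
```

```text
19.8 [0.55438555 0.27044105 0.21471149] [-1.79753476e+02  2.40445620e-02 -6.60896036e+01] [-5.11849026 -0.5497857   8.45817905] [-0.24110742  1.05336286  0.05181031] 0.012903236101228765
```

play_rows(
  increments=[
    [[0, 0, 0], [0, 0, 0], 0.65],
    [[0, 0, 0], [0, 0, 0], 0.6],
    [[0, 0, 0], [0, 0, 0], 0.6],
    [[0, 0, 0], [0, 0, 0], 0.6],
    [[0, 0, -20], [0, 0, 0], 0.6],
    [[0, 0, -60], [0, 0, 0], 0.6],
    [[0, 0, -90], [0, 0, 0], 0.6],
    [[-40, 0, -120], [0, 0, 0], 0.6],
    [[-80, 0, -130], [0, 0, 0], 0.6],
    [[-80, 0, -130], [0, 0, 0], 0.6],
    [[-80, 0, -130], [0, 0, 0], 0.6],
  ],
)

```text
time: 20.9
ee_pos: [0.5217, 0.344, 0.3425]
tcp_rot: [-179.8, -0.0, -66.0]
wrist_force: [0.1, -0.4, -0.7]
opening: 0.0342
grasp_force: 0.0
```

Run:
```python
from h import *
o=telemetry.get_obs();print(o["time"],o["ee_pos"],o["tcp_rot"],o["wrist_force"],o["opening"])
p,d=camera("wrist");np.savez("w9.npz",p=p,d=d);P=cloud("wrist",d,o)
k=np.array([.5545,.2702])
m=(P[...,2]>.205)&(P[...,2]<.222)&(d>0)&(np.hypot(P[...,0]-k[0],P[...,1]-k[1])<.045)&(p.max(2)<70)
r=cv2.minAreaRect((P[m][:,:2]*1000).astype(np.float32));print("wing",m.sum(),r)
if m.sum():
    w=P[m][:,:2];ev,V=np.linalg.eigh(np.cov((w-w.mean(0)).T));v=V[:,1];print("long axis deg",np.degrees(np.arctan2(v[1],v[0]))%180-180)
# follower shaft between block and cam, extent along bar (shaker +y from knob)
a=np.radians(8.3);e=np.array([np.cos(a),np.sin(a)]);n=np.array([-e[1],e[0]])
for nm,(pp,dd,oo) in {"wrist":(p,d,o)}.items():
    rel=(P[...,:2]-k)*1000;X=rel@e;Y=rel@n
    for y in range(14,52,2):
        s=(abs(Y-y)<1)&(abs(X)<5)&(dd>0)
        if s.any():print(y,(np.median(P[s][:,2])*1000).round(1),np.median(pp[s],0).astype(int),s.sum())
```

```text
20.9 [0.52170705 0.34402677 0.34249237] [-1.79849227e+02 -1.91873953e-02 -6.59665584e+01] [ 0.10537555 -0.35863364 -0.65541465] 0.03415911746804581
wing 1561 ((553.591796875, 270.2984619140625), (21.43082618713379, 59.48091506958008), 33.73202896118164)
long axis deg -65.76612285297372
14 211.8 [43 42 45] 34
16 212.1 [46 45 48] 34
18 211.5 [46 45 49] 33
20 210.7 [46 45 48] 31
22 209.7 [45 44 47] 32
24 210.5 [45 43 47] 29
26 181.7 [144 144 147] 30
28 194.8 [141 141 143] 28
30 180.3 [186 187 190] 24
32 179.8 [185 187 188] 22
34 178.7 [195 195 196] 26
36 178.6 [193 194 195] 26
38 178.2 [195 192 194] 29
40 178.7 [193 194 196] 25
42 178.2 [187 187 190] 30
44 178.9 [183 184 185] 26
46 182.2 [87 85 90] 47
48 188.3 [105 102 108] 29
50 188.3 [105 103 110] 31
```

Run:
```python
from h import *
k=np.array([.5545,.2702]);a=np.radians(8.3);e=np.array([np.cos(a),np.sin(a)]);n=np.array([-e[1],e[0]])
t0=np.load("top0.npz");p1,d1=camera("top")
c=calibration("top");f,cx,cy=K(c)
def px(w):return cv2.projectPoints(np.array([w]),np.array(c["rvec"]),np.array(c["tvec"]),np.array([[f,0,cx],[0,f,cy],[0,0,1.]]),None)[0].ravel()
for nm,p in(("before",t0["p"]),("after",p1)):
    g=cv2.cvtColor(p,cv2.COLOR_RGB2GRAY)
    k2=np.array([.5514,.2712])
    q=np.array([px([*(k2+n*y/1e3+e*x/1e3),.18]) for x in(-4,0,4) for y in range(16,50,2)],np.float32)
    print(nm);print(cv2.remap(g,q[None,:,0],q[None,:,1],cv2.INTER_LINEAR).reshape(3,-1))
v=np.vstack([cv2.resize(p[215:275,130:225],None,fx=5,fy=5,interpolation=cv2.INTER_CUBIC) for p in(t0["p"],p1)]);cv2.imwrite("pics/cmp.png",v[:,:,::-1])
o=telemetry.get_obs();print(o["time"])
P=cloud("top",d1);P0=cloud("top",t0["d"])
# bystanders unmoved?
for n_,(x0,x1,y0,y1) in dict(bottle=(345,380,198,235),jars=(385,436,160,232)).items():print(n_,np.abs(p1[y0:y1,x0:x1].astype(int)-t0["p"][y0:y1,x0:x1]).mean())
```

```text
before
[[ 32 115 157 155 155 153 154 153 117 116 119 115 115 109 103  49  35]
 [ 22  57 134 156 156 156 156 153 131 147 148 147 153 151 137 100  44]
 [ 29  70 144 156 155 155 154 154 143 145 151 159 162 160 121  60  41]]
after
[[ 18  20   6  16  25  29  25  35  29  28  44 109 116 107  97  49  35]
 [ 32  34  35  31  35  32  30  30  31  29  25  87 149 151 137  99  42]
 [ 25  26  35  25  30  28  28  31  38  55 113 156 164 160 121  58  39]]
21.0
bottle 6.405920205920206
jars 8.048384168482208
```

Run:
```python
from h import *
a=np.radians(8.3);e=np.array([np.cos(a),np.sin(a)]);n=np.array([-e[1],e[0]]);k=np.array([.5545,.2702])
o=telemetry.get_obs()
class O(dict):pass
o8={"ee_pos":[.506017,.182375,.301125],"tcp_rot":[179.9656,-.4627,7.933]}
for nm,oo in(("w8",o8),("w9",o)):
    p=np.load(nm+".npz")["p"];g=cv2.cvtColor(p,cv2.COLOR_RGB2GRAY);c=calibration("wrist");f,cx,cy=K(c);T=np.linalg.inv(cam2world("wrist",oo))
    Y,X=np.meshgrid(np.arange(20,48,2),np.arange(-10,11,2))
    w=np.concatenate([(k+(Y[...,None]*n+X[...,None]*e)/1e3),np.full(Y.shape+(1,),.179)],-1)
    q=w@T[:3,:3].T+T[:3,3];u=(q[...,0]/q[...,2]*f+cx).astype(np.float32);v=(q[...,1]/q[...,2]*f+cy).astype(np.float32)
    print(nm,"cols Y20..46, rows X-10..10");print(cv2.remap(g,u,v,cv2.INTER_LINEAR))
t=np.load("top0.npz");p1,d1=camera("top")
for nm,z in(("jars",.049),("bottle",.084)):
  for lab,pp,dd in(("before",t["p"],t["d"]),("after",p1,d1)):
    P=cloud("top",dd);x0,x1,y0,y1=(380,440,155,235) if nm=="jars" else (340,380,195,240)
    m=np.zeros(dd.shape,np.uint8);m[y0:y1,x0:x1]=(P[y0:y1,x0:x1,2]>z-.012)
    N,l,s,cc=cv2.connectedComponentsWithStats(m);print(nm,lab,[(cc[i].round(1).tolist(),int(s[i,4])) for i in range(1,N) if s[i,4]>60])
```

```text
w8 cols Y20..46, rows X-10..10
[[ 41 156 194 194 194 190 187 187 191 187 187 187  87  58]
 [ 44  58 182 189 190 190 190 191 191 190 190 174  47  40]
 [ 44  43  84 187 188 188 187 187 187 179 170 161  38  40]
 [ 89  42  42 162 188 188 175 147 164 163 163 163  45  41]
 [183  43  43 137 190 190 157 141 150 141 140 140 121 112]
 [193  56  40  91 191 191 173 174 183 176 186 187 168 165]
 [194  46  40  75 187 187 176 187 196 188 196 195 186 185]
 [ 89  41  41 166 190 190 176 183 188 180 183 182 166 123]
 [ 41  41  47 187 188 188 202 199 207 212 211 192  47  40]
 [ 42  40 162 190 189 190 208 209 209 209 209 177  44  41]
 [ 45 177 187 186 186 189 219 207 205 205 205 203  47  39]]
w9 cols Y20..46, rows X-10..10
[[ 49  49  48  47  38  85 197 198 197 197 197 178  57  83]
 [ 48  47  46  46  40  46 181 193 193 192 175 171  70  86]
 [ 47  46  45  44  41  33 181 181 181 173 162 165  62  84]
 [ 45  44  43  42  40  36 144 151 150 149 148 132 102  84]
 [ 41  41  39  37  57 165 187 190 190 190 191 172 133  87]
 [ 39  75 103 181 196 188 215 210 215 212 209 207 165  85]
 [177 183 185 161 183 177 183 184 189 183 182 182 102  84]
 [181 193 197 191 208 213 217 217 217 217 218 213  73  88]
 [188 197 197 196 207 215 219 217 212 212 212 205  59  87]
 [193 196 197 198 222 225 225 224 211 211 211 211  91  87]
 [193 195 197 204 227 227 227 224 215 212 212 212 196 115]]
jars before [([399.5, 174.7], 461), ([419.5, 214.0], 524)]
jars after [([399.4, 174.8], 467), ([419.5, 214.0], 523)]
bottle before [([362.9, 211.2], 359)]
bottle after [([362.9, 211.2], 360)]
```

Run:
```python
from h import *
a=np.radians(8.3);e=np.array([np.cos(a),np.sin(a)]);n=np.array([-e[1],e[0]]);k=np.array([.5545,.2702])
o=telemetry.get_obs();p=np.load("w9.npz")["p"];g=cv2.cvtColor(p,cv2.COLOR_RGB2GRAY);f,cx,cy=K(calibration("wrist"));T=np.linalg.inv(cam2world("wrist",o))
Y,X=np.meshgrid(np.arange(20,36,1.),np.arange(-2,13,1.))
w=np.concatenate([(k+(Y[...,None]*n+X[...,None]*e)/1e3),np.full(Y.shape+(1,),.181)],-1)
q=w@T[:3,:3].T+T[:3,3];u=(q[...,0]/q[...,2]*f+cx).astype(np.float32);v=(q[...,1]/q[...,2]*f+cy).astype(np.float32)
np.set_printoptions(linewidth=150);print(cv2.remap(g,u,v,cv2.INTER_LINEAR))
```

```text
[[ 41  41  41  40  39  38  35  43  79 139 172 184 189 190 189 189]
 [ 39  38  37  36  53  77 105 131 159 182 184 192 196 199 198 196]
 [ 48  66  80  89 114 162 187 193 197 191 188 202 216 210 212 216]
 [122 152 175 166 157 176 192 198 202 192 184 192 200 201 201 200]
 [179 182 183 185 182 165 162 169 188 182 174 175 188 184 183 185]
 [182 183 184 188 197 181 157 155 178 186 199 211 207 206 206 199]
 [181 188 193 194 197 195 192 205 206 210 216 218 217 217 217 216]
 [182 190 197 197 198 196 196 201 213 217 217 217 217 217 217 217]
 [189 193 197 197 197 197 196 202 210 214 217 220 216 216 217 212]
 [193 195 197 197 197 198 197 207 221 223 224 225 224 224 222 213]
 [193 195 197 197 197 197 199 214 225 225 225 225 225 225 221 213]
 [193 194 196 197 196 198 205 221 226 227 227 227 226 227 223 212]
 [193 193 195 197 197 198 210 226 227 227 227 227 227 226 222 218]
 [193 193 195 196 197 201 219 228 228 228 228 228 228 228 228 226]
 [192 193 194 196 197 208 226 229 230 230 229 229 230 229 229 229]]
```

The ball nose's outline reaches in to Y≈23, about 5 mm inside the cam's rim line (Y≈28). With the wing at 74.3° (1.297 rad), that means the follower is down in the notch. The jars and bottle haven't moved, and the gripper is clear of everything.

```bash
python3 -c "
from workcell import workorder
print(workorder.job_done())"
```

```text
the job is handed in; nothing more can be done
None
```

I've handed the job in: the R-clip is through the rod's cross-hole with its bent leg sprung round the rod, the cam knob is at about 1.30 rad with the follower in the notch by my camera measurements, the jars and bottle are unmoved, and the gripper is clear (about 21 s used; no result came back).

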